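# Hang the stall's pail on its double hook

### The arm

A 7-joint arm with a two-finger parallel gripper is mounted at the origin on the work surface. World frame = base frame: x ahead of the robot, y to its left, z up, the work surface at z = 0. Lengths are in m, angles in rad, forces in N, time in s.
With the tool pointing down it reaches from about 0.425 to 0.875 m from the base axis. Payload 4.7 kg.
Tool frame: the origin (TCP) lies at the very end of the fingers, on their centre line; the grasp point (between the pads) lies 19 mm behind it; z points along the fingers, y is the line along which they close (so a half turn about z gives the same grasp; the last joint's range is limited). The gripper opens to 87 mm and grips with 3 to 60 N. Pads are 19 mm wide; open, the fingers measure 117 mm over their backs; the gripper's body (75 mm by 190 mm) begins 51 mm behind the grasp point.
Start: joints at [1.148, 0.321, -0.07, 1.45, 0.023, 1.371, -0.057], TCP at [0.275, -0.589, 0.223] pointing down, gripper open.
Joint ranges: [-2.86, 2.86], [-0.3, 2.09], [-1.38, 1.24], [0.06, 2.45], [-1.56, 4.7], [0.09, 2.05], [-2.69, 2.69]. Speed limits (rad/s): [2.57, 2.57, 3.14, 3.14, 3.14, 3.14, 3.14].

### API

Orientations are given as a rotation vector (axis times angle).
In Python, from station import bot gives the robot as it stands.
- The arm moves only by the tool move_arm, never from a script. Its argument "moves" is a list that holds one entry, the list of rows, each a list of 6 numbers: the shift along the tool's x, y, z in m, then the turn, a rotation vector about the tool's x, y, z in degrees. In form: [[[tx, ty, tz, wx, wy, wz], ...]]. A call has 1 to 8 rows; each row is the pose to reach, as a shift and turn from the pose commanded when the call began, along the tool's axes at that moment; what a row does not reach only later rows make up. A row lasts 1/8 s, in which the tool goes at most 62.5 mm and 10.7 degrees, less where a joint would pass 70% of its speed; a pose out of reach is approached as far as the arm can. A call with a gripper value outside its range is refused whole. "hand" is the gripper's target within -1 to 1 (fully open at 1, half-way at 0, shut at -1), set as the call begins (left out, the last holds). The fingers move at their own pace and stop on an object; the grip force is fixed at half the most. Time passes only in rows, so rows that repeat a pose let the fingers close. It gives the time, the measured TCP pose, the force, the opening and the grip force at its end, in the units of the state.
- bot.read_state(): the state, without advancing time (a new reading comes with each control period).
- bot.read_camera(name): name is "scene" or "side" or "wrist"; returns a dict with "frame" (420x560x3 uint8, red, green, blue), "mtx" (3x3 intrinsics, pixels), "k1" (the pictures are not rectified: a ray, as slopes to the right and down, at radius r is drawn at 1 + k1 r^2 times it, then the intrinsics apply), "origin" and "orientation" of the camera in the world; the wrist camera has in their place "tool_from_camera" (4x4, takes a point from camera to tool coordinates, whose origin is the TCP and whose axes are the flange's). Camera axes: x right, y up, looking along -z (the intrinsics and any distortion apply to the point x, -y, -z); pixel columns grow to the right and rows downward; lengths in m; the calibration is good to about 2 mm. A picture is of the moment at which its call begins: read the wrist's pose just before it. There is no depth.
- bot.finish_job(): hands the job in; it is judged then, once.
Trained networks look in a picture, given as the dict that the camera call returned (one of the last four; its "shot" number tells which), for a name from the list of things; names that differ only in an ending like _2 or _b are one class to them, and where a whole thing is asked for, a point or a joint stands for the part that bears it (a point fixed in the world has none). Each returns a list of dicts, best first, with "conf" (0 to 1); they miss things now and then, are a little off and sometimes report something else, mostly with a low value. They report only what shows in the picture. A call takes as long as a camera call. They do not tell look-alikes from the thing itself.
- bot.cut_out(picture, name): "region" (420x560 bool, what is visible of it) and "extent" ([left, top, right, bottom] in pixels, round what is visible of it).
The state is a dict: "clock": time; "qpos": joint angles; "dq": joint speeds; "joint_torque": joint torques, N m; "eef_pos": TCP position; "eef_rot": TCP orientation; "contact_force": force on the tool from outside, world axes, zero at the start; "moment": the same for the moment, N m; "finger_gap": finger opening in m; "finger_force": force on a finger pad.
Only numpy, scipy, OpenCV 4.12 (cv2) and the standard library are available. Lean on these libraries where they do the work, as an engineer would, in place of code of your own. Each camera call takes 0.05 s, during which the arm holds its last target. There are 200 camera calls.

### The job

The small steel pail's bail is lying flat. While the pail stays standing on the bench, swing the bail upright; then lift the pail and hang it by its bail on the double hook under the rack's shelf, the bail's wire lying in the troughs of both prongs, with the wooden grip between them. Leave the pail hanging level and still, do not tip it over on the way, and leave the tumbler, the statuette and the spatula where they are.

Things in the scene. Friction and masses are not known exactly. Their poses are not given: they have to be found in the camera images.
- pail: Loose open steel pail, empty, about 0.5 kg with its bail: outer radius 47 mm at the foot and 52 mm at the rim, 75 mm high, wall 3 mm. Origin: centre of its underside, z up. Its bail lies flat towards the pail's own -x side at the start.
- ear_axis (a point): Point on the pail's upright axis, 70 mm above its underside, where the axis of the two ears (along the pail's y) crosses it; the bail swings about that axis.
- bail (a joint): Angle of the bail about the ears (rad): 0 lying flat (level, towards the pail's -x), 1.571 upright, 3.142 flat on the other side. Light friction: it stays only if left within about 25 degrees of upright, otherwise falls flat.
- grip_mid (a point): Centre of the bail's wooden grip: a round sleeve along the pail's y, 18 mm in diameter, 42 mm long, that turns freely on the wire. At bail angle a it lies at (-100 cos a, 0, 100 sin a) mm from ear_axis in the pail's frame. Bail: 6 mm steel wire, square-cornered, top straight over 100 mm, side arms 114 mm apart. Lying flat, 39 mm are free between grip and pail rim.
- rack: Fixed wooden rack; origin on the bench straight below the hook's seat; its front faces its own -x (roughly the robot), y across, z up. Two posts (30 x 24 mm) at x = +105, y = +-130 mm; a crossrail between them at x = +105 mm, 249 to 281 mm high, carries the double hook.
- shelf_edge (a point): Middle of the lower front edge of the rack's shelf, at x = +5 mm, 405 mm above the bench (155 mm above hook_seat). The shelf, 290 mm wide, runs from here to x = +130 mm and overhangs the hook: a gripper held straight down at the hook hits it, so tilt the tool about 40 degrees, its body leaning out to the rack's -x.
- hook_seat (a point): Where the centre of the bail's wire (and grip) lies when hung, 250 mm above the bench, midway between two steel prongs of 8 mm bar at y = +-36 mm; axes as the rack. Each prong dips into a trough with a flat floor 28 mm long (x = -14 to +14 mm), its top 3 mm below this point, sloping up at both ends. The space between the prongs is free.
- prong_tips (a point): Point midway between the two free, upturned prong tips, 27 mm in front (-x) of hook_seat; the tips top out 20 mm above hook_seat's height. The bail's wire, held along the rack's y, must pass over both tips from the front and be lowered into the troughs.
- tumbler_mid (a point): Bystander: steel tumbler, radius 33 mm, 85 mm high, standing; point at its centre half-way up.
- statuette_mid (a point): Bystander: dark carved statuette, largest radius 28 mm, 94 mm high, standing; point at its centre half-way up.
- spatula_grip (a point): Bystander: spatula 170 mm long lying on the bench; point on its handle.
Not all that is in view belongs to the job. Leave any blue or green look-alike of the pail alone.

How it is judged:
On the way, in this order (a step that is already met when the one before it is completed fails the run):
1. the bail is upright (within 0.3 rad) while the pail stands on the bench (value of joint bail between 1.2708 and 1.8708 rad and height (world z) of pail below 0.012 m and angle between pail's own z axis and vertical below 0.15 rad), for 0.2 s.
2. the pail has been lifted clear of the bench, more than 30 mm (height (world z) of pail above 0.03 m), for 0.2 s.
At the end, for the whole second after the job is handed in: The bail's wire lies in both troughs: the grip's centre within 22 mm along, 16 mm across and -6 to +10 mm in height of hook_seat; the rack carries the pail, which hangs within 0.3 rad of level, slower than 0.05 m/s, released by the fingers (x of grip_mid in the frame of hook_seat between -0.022 and 0.022 m and y of grip_mid in the frame of hook_seat between -0.016 and 0.016 m and z of grip_mid in the frame of hook_seat between -0.006 and 0.01 m and contact force between pail and rack above 1.5 N and angle between pail's own z axis and vertical below 0.3 rad and height (world z) of pail above 0.05 m and linear speed of pail below 0.05 m/s and contact force between pail and the fingers below 0.1 N); the robot touches nothing.
It fails at once if the pail is tipped over (more than 0.9 rad) (angle between pail's own z axis and vertical above 0.9 rad).
It fails at once if the tumbler is moved more than 30 mm (distance of tumbler_mid from where it was at the start of the episode above 0.03 m).
It fails at once if the statuette is moved more than 30 mm (distance of statuette_mid from where it was at the start of the episode above 0.03 m).
It fails at once if the spatula is moved more than 30 mm (distance of spatula_grip from where it was at the start of the episode above 0.03 m).
It also fails if it takes over 72 s, if anything falls off the work surface, if the arm or the gripper's body presses on something with over 40 N, if the wrist force passes 120 N, or if a joint passes its speed limit or range.

## Working session

There is one attempt and no reset: what is moved stays moved. The work goes in short steps, Python scripts to look and compute and a tool call to move; the robot and the scene stay as the last step left them, time stands still between calls to the robot, and variables do not carry over. Pictures are saved under pics/ and viewed, at most 10 in all, crops included, and the job is handed in when it is done.

Besides the shell and the picture viewer there is one more tool, called after "Call:" as name(argument=value, ...), one argument or row to a line, values as JSON. move_arm: Moves the arm, as the interface text tells. Its arguments: {"type":"object","properties":{"moves":{"type":"array","items":{"type":"array","items":{"type":"array","items":{"type":"number"}}}},"hand":{"type":"number"}},"required":["moves"]}

```bash
mkdir -p pics; ls; cat > h.py <<'E'
import numpy as np, cv2
from scipy.spatial.transform import Rotation as R
from station import bot
def save(p,n): cv2.imwrite(f'pics/{n}.png', p['frame'][:,:,::-1])
def campose(p,s=None):
    if 'origin' in p:
        o=np.array(p['orientation'],float)
        Rm=o if o.shape==(3,3) else R.from_rotvec(o).as_matrix() if o.size==3 else R.from_quat(o).as_matrix()
        return Rm,np.array(p['origin'],float)
    T=np.array(p['tool_from_camera']); Rt=R.from_rotvec(s['eef_rot']).as_matrix()
    return Rt@T[:3,:3], Rt@T[:3,3]+np.array(s['eef_pos'])
def proj(p,X,s=None):
    Rm,o=campose(p,s); c=(np.atleast_2d(X)-o)@Rm
    u=np.c_[c[:,0],-c[:,1]]/(-c[:,2:]); u=u*(1+p['k1']*(u**2).sum(1,keepdims=True))
    K=np.array(p['mtx']); return u@K[:2,:2].T+K[:2,2]
def ray(p,px,s=None):
    Rm,o=campose(p,s); K=np.array(p['mtx']); d=(np.array(px,float)-K[:2,2])/[K[0,0],K[1,1]]; u=d.copy()
    for _ in range(20): u=d/(1+p['k1']*(u@u))
    v=Rm@np.array([u[0],-u[1],-1]); return o,v
def onz(p,px,z,s=None):
    o,v=ray(p,px,s); return o+v*(z-o[2])/v[2]
def tri(rays):
    A=np.zeros((3,3));b=np.zeros(3)
    for o,v in rays:
        v=v/np.linalg.norm(v);M=np.eye(3)-np.outer(v,v);A+=M;b+=M@o
    return np.linalg.solve(A,b)
E
python3 - <<'E'
from h import *
s=bot.read_state(); print(s)
for c in ('scene','side'):
    p=bot.read_camera(c); save(p,c); print(c,p['orientation'],p['origin'],p['mtx'],p['k1'])
    for n in ('pail','bail','grip_mid','rack','tumbler_mid','statuette_mid','spatula_grip'):
        try:
            for d in bot.cut_out(p,n)[:3]: print(n,round(d['conf'],2),d['extent'],np.argwhere(d['region']).mean(0)[::-1].round())
        except Exception as e: print(n,e)
E
```

```text
pics
{'clock': 0.0, 'qpos': array([ 1.14813287,  0.32181191, -0.07007088,  1.45167089,  0.02259771,
        1.37077661, -0.0569349 ]), 'dq': array([-2.03826124e-05,  8.16364855e-04,  2.28067204e-04, -4.35624156e-04,
        3.73982309e-04, -6.22504713e-04,  1.72779785e-04]), 'joint_torque': array([-9.28969166e-04, -4.91285312e+01, -4.04507238e-01, -3.12526023e+01,
       -6.41303463e-02,  4.35921131e-02,  1.64976359e-04]), 'eef_pos': array([ 0.27467321, -0.5885121 ,  0.22147066]), 'eef_rot': array([-3.06521546e+00, -6.80206211e-01,  7.91014394e-04]), 'contact_force': array([-0.06864591, -0.08629151, -1.07534838]), 'moment': array([0.02358834, 0.00116983, 0.05617757]), 'finger_force': 0.0, 'finger_gap': 0.0874067424613873}
scene [0.5324976  0.40138966 1.25685412] [ 1.21345524 -0.15365881  1.16008002] [[379.55735725   0.         277.88125302]
 [  0.         379.55735725 213.27911597]
 [  0.           0.           1.        ]] -0.08162772865278177
pail 0.68 [311.7, 153.9, 344.6, 199.4] [327. 178.]
pail 0.67 [304.8, 203.5, 351.6, 246.2] [332. 228.]
pail 0.63 [322.5, 260.2, 376.2, 316.1] 
[... 837 characters left out ...]
0.81 [240.7, 286.5, 304.8, 338.0] [266. 315.]
pail 0.77 [173.3, 265.6, 224.6, 307.6] [207. 285.]
bail 0.84 [264.0, 287.5, 305.1, 322.9] [293. 308.]
bail 0.83 [328.5, 341.9, 383.7, 399.7] [369. 380.]
bail 0.73 [172.6, 265.8, 205.1, 295.9] [183. 280.]
grip_mid 0.93 [321.7, 341.7, 388.9, 395.4] [365. 377.]
grip_mid 0.67 [226.1, 206.8, 255.9, 229.7] [243. 217.]
grip_mid 0.65 [168.9, 265.2, 207.7, 296.5] [183. 279.]
rack 0.73 [273.1, 97.2, 330.1, 253.7] [295. 159.]
tumbler_mid 0.8 [261.8, 244.7, 285.5, 277.2] [274. 258.]
statuette_mid 0.91 [243.6, 239.0, 257.6, 268.9] [251. 256.]
statuette_mid 0.23 [316.9, 276.1, 375.0, 308.1] [350. 292.]
spatula_grip 0.86 [316.2, 282.4, 374.9, 306.6] [352. 293.]
```

```bash
python3 - <<'E'
import cv2
for n in('scene','side'):
    a=cv2.imread(f'pics/{n}.png'); cv2.imwrite(f'pics/{n}_b.png',cv2.resize(a,(800,600),interpolation=cv2.INTER_CUBIC))
E
```

```text
(no output)
```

View pics/scene_b.png

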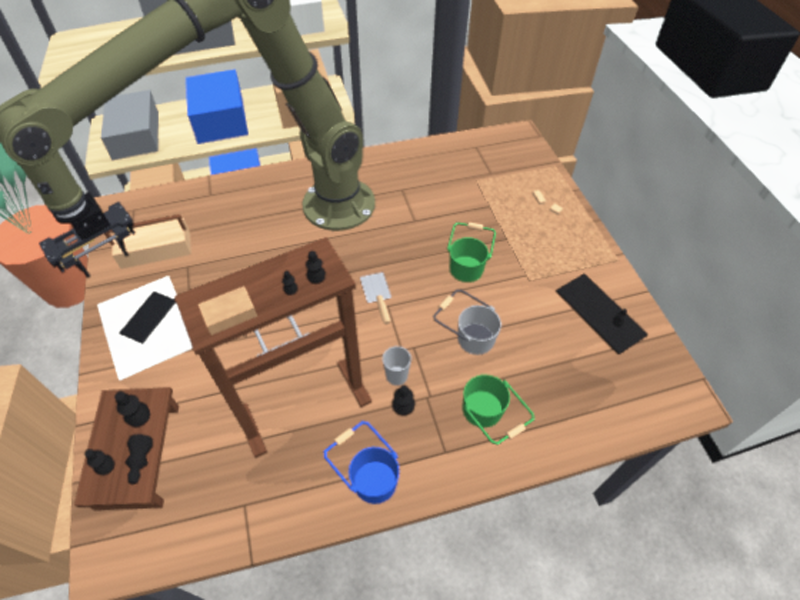

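View pics/side_b.png

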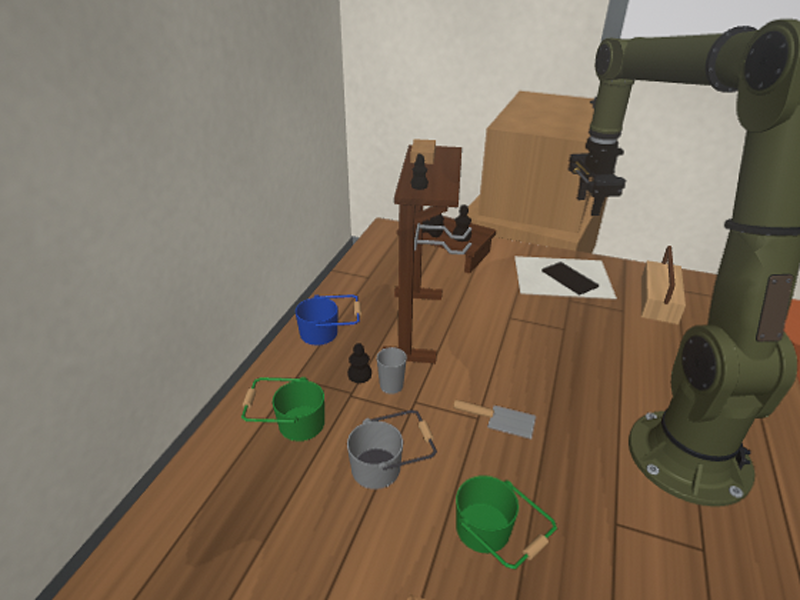

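The two views show the steel pail at about (478,330) in the scene picture and (376,455) in the side picture, with its grip pointing towards the rack and robot. The rack's double hook is at about (278,333) and (445,238). I'll crop closer for the keypoints.

```bash
python3 - <<'E'
import cv2,numpy as np
def crop(n,x,y):  # 100x75 px ->400x300
    a=cv2.imread(f'pics/{n}.png')[y:y+75,x:x+100]; return cv2.resize(a,(400,300),interpolation=cv2.INTER_CUBIC)
m=np.vstack([np.hstack([crop('side',260,125),crop('scene',150,205)]),np.hstack([crop('side',225,270),crop('scene',280,195)])])
cv2.imwrite('pics/mos.png',m)
E
```

```text
(no output)
```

View pics/mos.png

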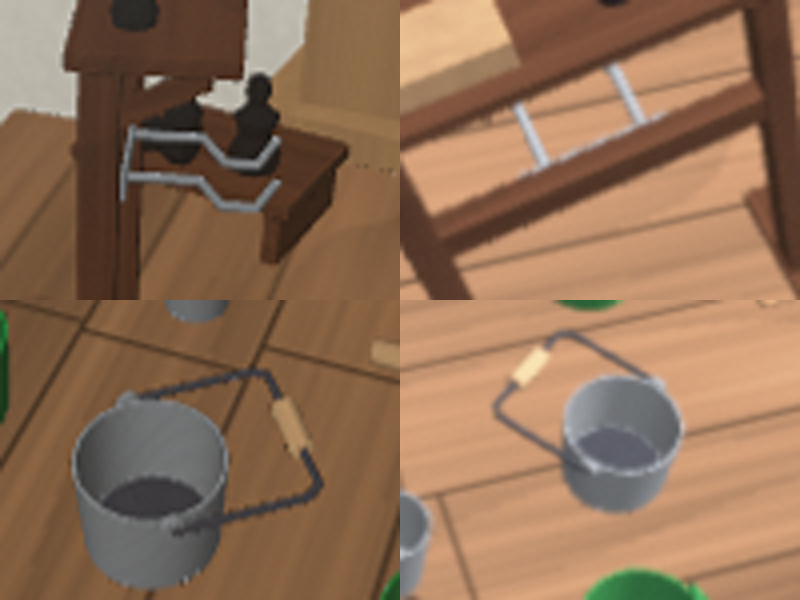

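The close-ups show the grip at mosaic (292,427) in the side view and (531,367) in the scene view. The ears are at (128,400), (178,524), (655,383) and (592,466), and the prong tips at (279,141) and (278,182).

```bash
cat > fit.py <<'E'
from h import *
from scipy.optimize import least_squares
sd=bot.read_camera('side'); sc=bot.read_camera('scene')
S=lambda u,v:(225+u/4,270+(v-300)/4); C=lambda u,v:(280+(u-400)/4,195+(v-300)/4)
print('grip',tri([ray(sd,S(292,427)),ray(sc,C(531,367))]))
print('earA',tri([ray(sd,S(178,524)),ray(sc,C(655,383))]),'earB',tri([ray(sd,S(128,400)),ray(sc,C(592,466))]))
# pail fit: x,y,yaw ; ears local (0,+-57,70), grip (-100,0,70)
L=np.array([[0,57,70],[0,-57,70],[-100,0,70]])/1e3
def tf(q,P): c,s=np.cos(q[2]),np.sin(q[2]); return P@np.array([[c,s,0],[-s,c,0],[0,0,1]])+[q[0],q[1],0]
# which ear is +y: pail -x points to grip
oS=np.array([S(178,524),S(128,400),S(292,427)]); oC=np.array([C(655,383),C(592,466),C(531,367)])
for sw in (0,1):
    i=[1,0,2] if sw else [0,1,2]
    f=lambda q:np.r_[(proj(sd,tf(q,L))-oS[i]).ravel(),(proj(sc,tf(q,L))-oC[i]).ravel()]
    for y0 in(0,2,4):
        r=least_squares(f,[.5,.2,y0]); print('pail',sw,r.cost.round(2),r.x,r.fun.round(1))
s4=lambda u,v:(260+u/4,125+v/4)
LR=np.array([[-27,36,266],[-27,-36,266],[0,36,243],[0,-36,243],[5,145,405],[130,145,405]])/1e3
oR=np.array([s4(278,182),s4(279,141),s4(240,207),s4(237,164),s4(245,77),s4(66,70)])
a=np.array([150,239.2]);b=np.array([237.5,207.]);n=np.array([-(b-a)[1],(b-a)[0]])/np.linalg.norm(b-a)
f=lambda q:np.r_[(proj(sd,tf(q,LR))-oR).ravel(),(proj(sc,tf(q,np.array([[.13,.145,.405],[.13,-.145,.405]])))-a)@n]
r=least_squares(f,[.5,-.1,0]);print('rack',r.cost,r.x,r.fun.round(1))
for n,a1,a2 in(('tumbler',(277,255),(274,258)),('stat',(281,281),(251,256)),('spat',(263,205),(352,293))): print(n,tri([ray(sc,a1),ray(sd,a2)]))
E
python3 fit.py
```

```text
grip [0.48636533 0.17708269 0.07201773]
earA [0.53140389 0.27703414 0.07146476] earB [0.59913546 0.19337527 0.07345774]
pail 0 5.5 [0.56479859 0.23488173 0.66055681] [-0.8  1.9 -0.6  0.3 -0.3  0.  -0.1 -0.8 -1.7  0.4 -1.6 -0. ]
pail 0 5.5 [0.56479858 0.23488173 0.66055699] [-0.8  1.9 -0.6  0.3 -0.3  0.  -0.1 -0.8 -1.7  0.4 -1.6 -0. ]
pail 0 5.5 [0.56479859 0.23488173 6.9437422 ] [-0.8  1.9 -0.6  0.3 -0.3  0.  -0.1 -0.8 -1.7  0.4 -1.6 -0. ]
pail 1 1878.65 [0.57032419 0.2245814  0.38762602] [  5.   30.   -8.  -34.6   1.1   4.4  16.9 -17.1 -23.2  20.5   1.2  -2.6]
pail 1 1878.65 [0.57031582 0.22460359 0.38834302] [  5.   30.   -8.1 -34.6   1.1   4.4  16.9 -17.1 -23.2  20.5   1.2  -2.6]
pail 1 1878.65 [0.57032392 0.22458214 6.67083515] [  5.   30.   -8.  -34.6   1.1   4.4  16.9 -17.1 -23.2  20.5   1.2  -2.6]
rack 5.768754186799735 [ 0.53983438 -0.24177343  0.19639493] [-0.3  0.2  0.3 -0.2  0.2 -0.5  2.2 -0.4 -1.   0.9 -1.  -0.3 -1.3  1.3]
tumbler [0.61252534 0.01287256 0.05160523]
stat [0.69581975 0.00340563 0.02634636]
spat [ 0.35853465  0.02653242 -0.00056373]
```

```bash
cat >> h.py <<'E'
def frame(psi,t):  # yaw, tilt in deg
    p,t=np.radians([psi,t]); c,s=np.cos(p),np.sin(p)
    z=np.array([c*np.sin(t),s*np.sin(t),-np.cos(t)]); y=np.array([c*np.cos(t),s*np.cos(t),np.sin(t)])
    return np.c_[np.cross(y,z),y,z]
def rows(targets,s=None):  # targets: (tcp xyz, psi, tilt)
    s=s or bot.read_state(); R0=R.from_rotvec(s['eef_rot']); p0=np.array(s['eef_pos']); out=[]
    for X,psi,t in targets:
        out.append(list(R0.inv().apply(np.array(X)-p0).round(4))+list(np.degrees((R0.inv()*R.from_matrix(frame(psi,t))).as_rotvec()).round(1)))
    print('[['+','.join('['+','.join(f'{v:g}' for v in r)+']' for r in out)+']]')
def where(s=None):
    s=s or bot.read_state(); M=R.from_rotvec(s['eef_rot']).as_matrix()
    d,y=M[:,2],M[:,1]; g=np.array(s['eef_pos'])-.019*d
    print('t',round(s['clock'],2),'tcp',np.round(s['eef_pos'],4),'grasp',g.round(4),'tilt',np.degrees(np.arctan2(y[2],-d[2])).round(1),'psi',np.degrees(np.arctan2(y[1],y[0])).round(1),'roll',np.degrees(np.arcsin(M[2,0])).round(1),'F',np.round(s['contact_force'],1),'gap',round(s['finger_gap'],4),'q',np.round(s['qpos'],2))
E
python3 - <<'E'
from h import *
where()
pol=lambda r,a,z:[r*np.cos(np.radians(a)),r*np.sin(np.radians(a)),z]
T=[]
for i in range(1,9):
    f=i/8; T.append((pol(.648-.17*f,-65+8*f,.222+.03*f),-65+8*f,45*f))
rows(T)
E
```

```text
t 0.9 tcp [ 0.2749 -0.589   0.2226] grasp [ 0.2749 -0.589   0.2416] tilt 0.0 psi -65.0 roll -0.0 F [ 0.5 -1.3  0.1] gap 0.0869 q [ 1.15  0.32 -0.07  1.45  0.02  1.37 -0.06]
[[[0.0107,-0.0234,-0.0032,-5.6,0.1,-1],[0.0209,-0.0449,-0.0069,-11.2,0.2,-2],[0.0303,-0.0666,-0.0107,-16.9,0.4,-3],[0.0391,-0.0884,-0.0144,-22.5,0.8,-3.9],[0.047,-0.1103,-0.0182,-28.1,1.2,-4.9],[0.0542,-0.1324,-0.0219,-33.7,1.8,-5.8],[0.0606,-0.1545,-0.0257,-39.3,2.4,-6.7],[0.0663,-0.1766,-0.0294,-44.9,3.1,-7.6]]]
```

Call:
move_arm(
  moves=[
    [[0.0107, -0.0234, -0.0032, -5.6, 0.1, -1], [0.0209, -0.0449, -0.0069, -11.2, 0.2, -2], [0.0303, -0.0666, -0.0107, -16.9, 0.4, -3], [0.0391, -0.0884, -0.0144, -22.5, 0.8, -3.9], [0.047, -0.1103, -0.0182, -28.1, 1.2, -4.9], [0.0542, -0.1324, -0.0219, -33.7, 1.8, -5.8], [0.0606, -0.1545, -0.0257, -39.3, 2.4, -6.7], [0.0663, -0.1766, -0.0294, -44.9, 3.1, -7.6]],
  ],
  hand=-0.08,
)

```text
clock: 1.9
eef_pos: [0.2553, -0.4253, 0.164]
eef_rot: [2.593, 0.712, 0.077]
contact_force: [3.8, 1.4, 0.5]
finger_gap: 0.0406
finger_force: 0.0
```

```bash
python3 - <<'E'
from h import *
where()
pol=lambda r,a,z:[r*np.cos(np.radians(a)),r*np.sin(np.radians(a)),z]
rows([(pol(.478-.008*i/8,-57+52*i/8,.25),-57+60*i/8,45) for i in range(1,9)])
E
```

```text
t 1.9 tcp [ 0.2553 -0.4253  0.164 ] grasp [ 0.2521 -0.4176  0.1811] tilt 25.8 psi -58.4 roll -3.6 F [3.8 1.4 0.5] gap 0.0406 q [ 1.31 -0.3  -0.37  2.26  0.    0.72 -0.1 ]
[[[0.0647,0.0162,-0.0924,-19.4,9.1,-6.6],[0.117,0.0059,-0.1011,-19.6,13.5,-12.8],[0.1675,-0.0097,-0.1122,-19.7,17.8,-18.9],[0.2153,-0.0303,-0.1255,-19.7,22.2,-25.1],[0.2601,-0.0557,-0.141,-19.6,26.5,-31.3],[0.301,-0.0856,-0.1583,-19.5,30.8,-37.4],[0.3378,-0.1195,-0.1773,-19.4,35.1,-43.6],[0.3699,-0.1569,-0.1976,-19.2,39.4,-49.8]]]
```

```bash
cat >> h.py <<'E'
pol=lambda r,a,z:[r*np.cos(np.radians(a)),r*np.sin(np.radians(a)),z]
E
python3 - <<'E'
from h import *
L=lambda a,b,f:a+(b-a)*f
rows([(pol(L(.496,.42,f),L(-59,-42,f),.165),L(-58,23,f),L(26,0,f)) for f in np.arange(1,9)/8])
E
```

```text
[[[0.018,-0.0083,-0.0064,2.7,8.3,-9.7],[0.0351,-0.0176,-0.0121,5.5,11.9,-19.3],[0.0514,-0.0274,-0.018,8.3,15,-29.1],[0.0669,-0.0377,-0.0241,10.9,17.4,-39.1],[0.0816,-0.0485,-0.0303,13.3,19.4,-49.3],[0.0955,-0.0598,-0.0367,15.4,20.7,-59.7],[0.1086,-0.0714,-0.0433,17.1,21.4,-70.2],[0.1209,-0.0834,-0.05,18.5,21.6,-80.8]]]
```

Call:
move_arm(
  moves=[
    [[0.018, -0.0083, -0.0064, 2.7, 8.3, -9.7], [0.0351, -0.0176, -0.0121, 5.5, 11.9, -19.3], [0.0514, -0.0274, -0.018, 8.3, 15, -29.1], [0.0669, -0.0377, -0.0241, 10.9, 17.4, -39.1], [0.0816, -0.0485, -0.0303, 13.3, 19.4, -49.3], [0.0955, -0.0598, -0.0367, 15.4, 20.7, -59.7], [0.1086, -0.0714, -0.0433, 17.1, 21.4, -70.2], [0.1209, -0.0834, -0.05, 18.5, 21.6, -80.8]],
  ],
)

```text
clock: 2.9
eef_pos: [0.3152, -0.2744, 0.1607]
eef_rot: [-1.752, -2.601, -0.004]
contact_force: [0.6, -0.5, -0.2]
finger_gap: 0.04
finger_force: 0.0
```

```bash
python3 - <<'E'
from h import *
where()
rows([(pol(.42,-42,.165),23,0)])
E
```

```text
t 2.9 tcp [ 0.3152 -0.2744  0.1607] grasp [ 0.3152 -0.2745  0.1797] tilt -0.0 psi 22.1 roll 0.3 F [ 0.6 -0.5 -0.2] gap 0.04 q [ 0.99 -0.12 -0.31  2.06 -0.04  1.21  1.08]
[[[-0.005,-0.0053,-0.0044,-0,-0.3,-0.9]]]
```

```bash
python3 - <<'E'
from h import *
L=lambda a,b,f:a+(b-a)*f
rows([(pol(.415,L(-41,0,f),.165),L(22,66,f),0) for f in np.arange(1,9)/8])
E
```

```text
[[[0.021,0.0313,-0.0042,-0,-0.3,-5.4],[0.0421,0.0618,-0.0041,-0,-0.3,-10.9],[0.0658,0.0903,-0.004,-0,-0.3,-16.4],[0.092,0.1166,-0.0039,0,-0.3,-21.9],[0.1204,0.1405,-0.0038,0,-0.3,-27.4],[0.1509,0.1617,-0.0036,0,-0.3,-32.9],[0.1831,0.1801,-0.0035,0.1,-0.3,-38.4],[0.2168,0.1956,-0.0033,0.1,-0.3,-43.9]]]
```

Call:
move_arm(
  moves=[
    [[0.021, 0.0313, -0.0042, 0, -0.3, -5.4], [0.0421, 0.0618, -0.0041, 0, -0.3, -10.9], [0.0658, 0.0903, -0.004, 0, -0.3, -16.4], [0.092, 0.1166, -0.0039, 0, -0.3, -21.9], [0.1204, 0.1405, -0.0038, 0, -0.3, -27.4], [0.1509, 0.1617, -0.0036, 0, -0.3, -32.9], [0.1831, 0.1801, -0.0035, 0.1, -0.3, -38.4], [0.2168, 0.1956, -0.0033, 0.1, -0.3, -43.9]],
  ],
)

```text
clock: 3.9
eef_pos: [0.4165, 0.0006, 0.1654]
eef_rot: [0.657, 3.071, 0.001]
contact_force: [0.5, -0.3, 0.0]
finger_gap: 0.0405
finger_force: 0.0
```

```bash
python3 - <<'E'
from h import *
L=lambda a,b,f:a+(b-a)*f
where()
rows([(L(np.array([.415,0,.165]),np.array([.465,.16,.22]),min(f,1)),L(66,37.8,min(f,1)),L(0,10,min(f,1))) for f in np.arange(1,9)/6])
E
```

```text
t 3.9 tcp [0.4165 0.0006 0.1654] grasp [0.4165 0.0006 0.1844] tilt 0.1 psi 65.9 roll -0.1 F [ 0.5 -0.3  0. ] gap 0.0405 q [ 0.65 -0.15 -0.66  2.05 -0.1   1.21  1.19]
[[[0.0045,0.0266,-0.0088,-1.6,0,4.6],[0.0077,0.0543,-0.0179,-3.3,-0.2,9.3],[0.011,0.0821,-0.0271,-4.9,-0.5,14],[0.0143,0.1098,-0.0362,-6.5,-1,18.6],[0.0176,0.1376,-0.0453,-8.1,-1.6,23.3],[0.0209,0.1653,-0.0545,-9.7,-2.4,28],[0.0209,0.1653,-0.0545,-9.7,-2.4,28],[0.0209,0.1653,-0.0545,-9.7,-2.4,28]]]
```

Call:
move_arm(
  moves=[
    [[0.0045, 0.0266, -0.0088, -1.6, 0, 4.6], [0.0077, 0.0543, -0.0179, -3.3, -0.2, 9.3], [0.011, 0.0821, -0.0271, -4.9, -0.5, 14], [0.0143, 0.1098, -0.0362, -6.5, -1, 18.6], [0.0176, 0.1376, -0.0453, -8.1, -1.6, 23.3], [0.0209, 0.1653, -0.0545, -9.7, -2.4, 28], [0.0209, 0.1653, -0.0545, -9.7, -2.4, 28], [0.0209, 0.1653, -0.0545, -9.7, -2.4, 28]],
  ],
)

```text
clock: 4.9
eef_pos: [0.465, 0.1574, 0.2194]
eef_rot: [1.349, 2.743, 0.237]
contact_force: [0.6, 0.1, 0.2]
finger_gap: 0.0406
finger_force: 0.0
```

```bash
python3 - <<'E'
from h import *
s=bot.read_state(); p=bot.read_camera('wrist'); where(s); save(p,'w1'); print(np.round(p['tool_from_camera'],3).tolist(),p['mtx'][0][0],p['k1'])
for n in ('pail','grip_mid','bail'):
    for d in bot.cut_out(p,n)[:2]: print(n,round(d['conf'],2),d['extent'],np.argwhere(d['region']).mean(0)[::-1].round(1))
print(proj(p,[[.486,.177,.07],[.565,.235,.07]],s).round())
E
```

```text
t 4.9 tcp [0.465  0.1574 0.2194] grasp [0.4624 0.1554 0.2381] tilt 9.9 psi 37.6 roll 0.0 F [0.6 0.1 0.2] gap 0.0406 q [ 0.61 -0.17 -0.84  1.94 -0.22  1.16  0.49]
[[0.001, 0.96, 0.281, 0.078], [1.0, -0.001, 0.0, -0.001], [0.001, 0.281, -0.96, -0.161], [0.0, 0.0, 0.0, 1.0]] 298.45727001670974 0.0034000071807976403
pail 0.75 [470.8, 265.5, 504.0, 329.7] [488.4 305.4]
pail 0.71 [269.9, 133.3, 410.1, 242.6] [348.4 185.3]
grip_mid 0.76 [466.4, 263.4, 502.7, 331.9] [488.9 306.5]
grip_mid 0.6 [273.9, 135.4, 374.4, 242.8] [298.4 183.5]
bail 0.84 [465.9, 262.2, 501.4, 337.5] [488.4 305.9]
bail 0.7 [269.4, 132.6, 373.4, 243.9] [298.1 183.2]
[[281. 191.]
 [366. 190.]]
```

View pics/w1.png

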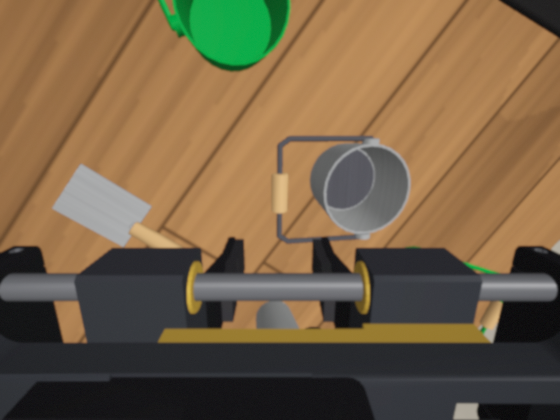

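The wrist view shows the grip at (280,193), against a prediction of (281,191). The rim is centred near (361,188), and the bail is square to the tool.

```bash
python3 - <<'E'
from h import *
s=bot.read_state(); p=bot.read_camera('wrist')
g=onz(p,(280.5,192.8),.07,s); print(g, onz(p,(360.5,188.5),.075,s),[onz(p,q,.07,s) for q in((281,150),(281,234))])
g=np.array([g[0],g[1],.07]); 
T=lambda back,t,dx=0:(g+(.019-back)*frame(37.8,t)[:,2],37.8,t)
rows([T(.11,14),T(.09,18),T(.07,22),T(.06,24),T(.05,25),T(.05,25)])
E
```

```text
[0.48691604 0.17560103 0.07      ] [0.55637894 0.23199174 0.075     ] [array([0.45942296, 0.21203588, 0.07      ]), array([0.51653909, 0.13820718, 0.07      ])]
[[[0.0008,-0.0045,0.0612,-4.1,0,-0.3],[0.0008,-0.008,0.0817,-8.1,0,-0.3],[0.0008,-0.0086,0.1021,-12.1,0,-0.3],[0.0008,-0.0079,0.1122,-14.1,0,-0.3],[0.0008,-0.006,0.122,-15.1,0,-0.3],[0.0008,-0.006,0.122,-15.1,0,-0.3]]]
```

Call:
move_arm(
  moves=[
    [[0.001, -0.0045, 0.061, -4.1, 0, -0.3], [0.001, -0.008, 0.082, -8.1, 0, -0.3], [0.001, -0.0086, 0.102, -12.1, 0, -0.3], [0.001, -0.008, 0.112, -14.1, 0, -0.3], [0.001, -0.006, 0.122, -15.1, 0, -0.3], [0.001, -0.006, 0.122, -15.1, 0, -0.3]],
  ],
)

```text
clock: 5.9
eef_pos: [0.4757, 0.1682, 0.0975]
eef_rot: [1.272, 2.601, 0.576]
contact_force: [0.5, 0.5, -0.2]
finger_gap: 0.0403
finger_force: 0.0
```

```bash
python3 - <<'E'
from h import *
s=bot.read_state(); p=bot.read_camera('wrist'); where(s); save(p,'w2')
g=np.array([.487,.1757,.07]);print(proj(p,[g],s))
T=lambda back,t,dx=0:(g+(.019-back)*frame(37.8,t)[:,2],37.8,t)
rows([T(.03,25),T(.015,25),T(0.,25),T(0.,25)])
E
```

```text
t 5.9 tcp [0.4757 0.1682 0.0975] grasp [0.4694 0.1633 0.1147] tilt 24.9 psi 37.9 roll 0.0 F [ 0.5  0.5 -0.2] gap 0.0403 q [ 0.55 -0.17 -0.76  2.28 -0.5   0.64  0.78]
[[279.94296617 237.28341546]]
[[[-0.0008,-0.0003,0.0201,0,-0,0.1],[-0.0008,-0.0003,0.0351,0,-0,0.1],[-0.0008,-0.0003,0.0501,0,-0,0.1],[-0.0008,-0.0003,0.0501,0,-0,0.1]]]
```

View pics/w2.png

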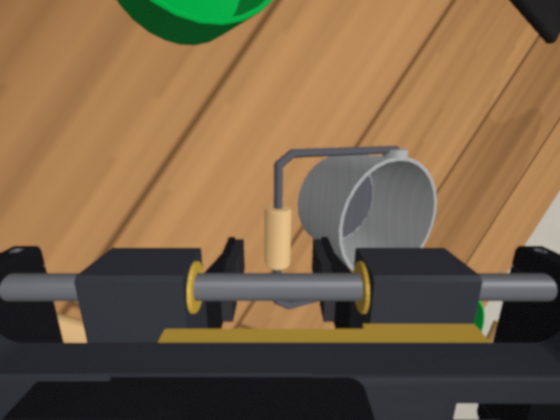

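The grip is centred at (278,237), which matches the prediction, and the inner finger clears the rim (left edge about 340). I'll descend and close.

Call:
move_arm(
  moves=[
    [[-0.001, -0.001, 0.02, 0, 0, 0], [-0.001, -0.001, 0.035, 0, 0, 0], [-0.001, -0.001, 0.05, 0, 0, 0], [-0.001, -0.001, 0.05, 0, 0, 0]],
  ],
)

```text
clock: 6.45
eef_pos: [0.4931, 0.1805, 0.0525]
eef_rot: [1.271, 2.601, 0.577]
contact_force: [-0.2, -0.0, 0.4]
finger_gap: 0.0403
finger_force: 0.0
```

Call:
move_arm(
  moves=[
    [[0, 0, 0, 0, 0, 0], [0, 0, 0, 0, 0, 0], [0, 0, 0, 0, 0, 0], [0, 0, 0, 0, 0, 0]],
  ],
  hand=-1,
)

```text
clock: 6.95
eef_pos: [0.4934, 0.1799, 0.053]
eef_rot: [1.271, 2.598, 0.576]
contact_force: [0.8, -0.8, -0.6]
finger_gap: 0.0171
finger_force: 30.0
```

```bash
python3 - <<'E'
from h import *
where()
M=frame(37.8,25); x=np.array([np.cos(np.radians(37.8)),np.sin(np.radians(37.8)),0])
s=bot.read_state(); g0=np.array(s['eef_pos'])-.019*M[:,2]; 
T=[]
for i in range(1,17):
    a=np.radians(min(90,i*6)); g=g0+.1*(1-np.cos(a))*x+[0,0,.1*np.sin(a)]; T.append((g+.019*M[:,2],37.8,25))
rows(T[:8])
E
```

```text
t 6.95 tcp [0.4934 0.1799 0.053 ] grasp [0.487  0.175  0.0702] tilt 25.1 psi 37.9 roll -0.1 F [ 0.8 -0.8 -0.6] gap 0.0171 q [ 0.55 -0.01 -0.83  2.27 -0.35  0.49  0.66]
[[[-0,0.0049,-0.0092,0.1,0.1,0.1],[-0,0.0108,-0.0179,0.1,0.1,0.1],[-0.0001,0.0175,-0.0259,0.1,0.1,0.1],[-0.0001,0.0251,-0.0332,0.1,0.1,0.1],[-0.0001,0.0333,-0.0396,0.1,0.1,0.1],[-0.0001,0.0422,-0.0452,0.1,0.1,0.1],[-0.0001,0.0516,-0.0497,0.1,0.1,0.1],[-0.0002,0.0614,-0.0533,0.1,0.1,0.1]]]
```

Call:
move_arm(
  moves=[
    [[0, 0.0049, -0.0092, 0, 0, 0], [0, 0.0108, -0.0179, 0, 0, 0], [0, 0.0175, -0.0259, 0, 0, 0], [0, 0.0251, -0.0332, 0, 0, 0], [0, 0.0333, -0.0396, 0, 0, 0], [0, 0.0422, -0.0452, 0, 0, 0], [0, 0.0516, -0.0497, 0, 0, 0], [0, 0.0614, -0.0533, 0, 0, 0]],
  ],
)

```text
clock: 7.95
eef_pos: [0.52, 0.2008, 0.1279]
eef_rot: [1.271, 2.598, 0.577]
contact_force: [0.5, -1.3, 0.4]
finger_gap: 0.0172
finger_force: 30.0
```

```bash
python3 - <<'E'
from h import *
where()
M=frame(37.8,25); x=np.array([np.cos(np.radians(37.8)),np.sin(np.radians(37.8)),0])
g0=np.array([.487,.175,.0702]); T=[]
for i in range(9,17):
    a=np.radians(min(90,i*6)); g=g0+.1*(1-np.cos(a))*x+[0,0,.1*np.sin(a)]; T.append((g+.019*M[:,2],37.8,25))
rows(T)
E
```

```text
t 7.95 tcp [0.52   0.2008 0.1279] grasp [0.5137 0.1959 0.1451] tilt 25.1 psi 37.9 roll -0.1 F [ 0.5 -1.3  0.4] gap 0.0172 q [ 0.56 -0.08 -0.84  2.14 -0.34  0.66  0.6 ]
[[[-0.0001,0.0092,-0.0023,0.1,0,0.1],[-0.0002,0.0196,-0.0038,0.1,0,0.1],[-0.0002,0.03,-0.0041,0.1,0,0.1],[-0.0002,0.0405,-0.0034,0.1,0,0.1],[-0.0002,0.0508,-0.0016,0.1,0,0.1],[-0.0002,0.0608,0.0013,0.1,0,0.1],[-0.0002,0.0705,0.0053,0.1,0,0.1],[-0.0002,0.0705,0.0053,0.1,0,0.1]]]
```

Call:
move_arm(
  moves=[
    [[0, 0.0095, -0.0023, 0, 0, 0], [0, 0.0196, -0.0038, 0, 0, 0], [0, 0.03, -0.0041, 0, 0, 0], [0, 0.0405, -0.0034, 0, 0, 0], [0, 0.0508, -0.0016, 0, 0, 0], [0, 0.0608, 0.0013, 0, 0, 0], [0, 0.0705, 0.0053, 0, 0, 0], [0, 0.0705, 0.0053, 0, 0, 0]],
  ],
)

```text
clock: 8.95
eef_pos: [0.573, 0.2424, 0.1532]
eef_rot: [1.269, 2.598, 0.581]
contact_force: [1.7, -1.6, 4.1]
finger_gap: 0.0173
finger_force: 30.0
```

```bash
python3 - <<'E'
from h import *
import cv2
where()
p=bot.read_camera('side'); q=bot.read_camera('scene')
a=p['frame'][250:350,210:343]; b=q['frame'][150:250,250:383]
cv2.imwrite('pics/up.png',cv2.resize(np.hstack([a,b]),(798,300),interpolation=cv2.INTER_CUBIC)[:,:,::-1])
E
```

```text
t 8.95 tcp [0.573  0.2424 0.1532] grasp [0.5666 0.2375 0.1704] tilt 25.2 psi 37.9 roll -0.0 F [ 1.7 -1.6  4.1] gap 0.0173 q [ 0.51  0.08 -0.9   1.98 -0.09  0.69  0.34]
```

View pics/up.png

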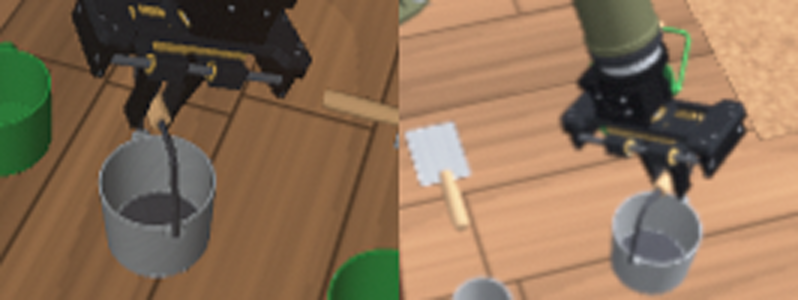

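The picture shows the bail upright in the gripper and the pail still standing where it was, with its ear at (177,233). I'll lift next and plan the transit as a chain.

```bash
cat > plan.py <<'E'
from h import *
from scipy.interpolate import PchipInterpolator
def chain(way,s=None):
    """way: list of (grasp xyz, psi, tilt, rows); smooth; prints calls of 8 rows"""
    s=s or bot.read_state(); M=R.from_rotvec(s['eef_rot']).as_matrix()
    g=np.array(s['eef_pos'])-.019*M[:,2]; st=np.r_[g,np.degrees(np.arctan2(M[1,1],M[0,1])),np.degrees(np.arctan2(M[2,1],-M[2,2]))]
    K=[st]; t=[0]
    for X,ps,ti,n in way: K.append(np.r_[X,ps,ti]); t.append(t[-1]+n)
    f=PchipInterpolator(t,np.array(K)); n=t[-1]
    # ease in/out in time
    T=[f(i) for i in range(1,n+1)]; T+= [T[-1]]*((-n)%8)
    T=[(k[:3]+.019*frame(k[3],k[4])[:,2],k[3],k[4]) for k in T]
    step=[np.linalg.norm(a[0]-b[0]) for a,b in zip(T[1:],T)]; print('max step',max(step))
    for i in range(0,len(T),8):
        rows(T[i:i+8],s); X,ps,ti=T[i+7]; s={'eef_pos':X,'eef_rot':R.from_matrix(frame(ps,ti)).as_rotvec()}
E
python3 - <<'E'
from plan import *
g=np.array([.567,.2375,.1704])
chain([(g,37.9,25,2),(g+[0,0,.06],37.9,25,10),(g+[-.01,-.01,.065],38.5,24,4),(pol(.5,12,.235),50,10,8),(pol(.42,0,.235),66,0,8)])
E
```

```text
max step 0.022263214573942744
[[[0.0001,0.0006,0.0003,0.1,0.1,0],[0.0002,0.001,0.0004,0.2,0.1,0],[0.0002,0.0017,-0.001,0.2,0.1,0],[0.0002,0.0035,-0.0048,0.2,0.1,0],[0.0002,0.0061,-0.0104,0.2,0.1,0],[0.0002,0.0093,-0.0172,0.2,0.1,0],[0.0001,0.0128,-0.0247,0.2,0.1,0],[0.0001,0.0164,-0.0324,0.2,0.1,0]]]
[[[-0,0.0034,-0.0073,0,0,0],[-0,0.0064,-0.0137,0,0,0],[-0,0.0087,-0.0186,0,0,0],[-0,0.01,-0.0215,0,0,0],[-0.0001,0.0097,-0.0237,0.1,0,-0],[-0.0004,0.0075,-0.0265,0.3,0.1,-0.2],[-0.0009,0.0038,-0.0294,0.6,0.2,-0.3],[-0.0017,-0.0009,-0.032,1,0.2,-0.5]]]
[[[-0.0023,-0.0075,-0.0032,0.8,0.2,-0.5],[-0.0071,-0.0195,-0.0083,2.1,0.6,-1.3],[-0.0139,-0.0347,-0.0148,3.9,1,-2.6],[-0.0219,-0.0522,-0.0222,5.9,1.6,-4],[-0.0305,-0.0709,-0.0303,8.1,2.1,-5.7],[-0.0392,-0.0897,-0.0384,10.3,2.6,-7.5],[-0.0471,-0.1077,-0.0462,12.3,3,-9.3],[-0.0537,-0.1236,-0.0531,14,3.4,-11]]]
[[[-0.0023,-0.0165,-0.0028,1.4,0.3,-1.7],[-0.0045,-0.0327,-0.0056,2.8,0.5,-3.5],[-0.0065,-0.0487,-0.0084,4.2,0.7,-5.4],[-0.0084,-0.0646,-0.0112,5.5,0.9,-7.3],[-0.01,-0.0802,-0.0139,6.7,1.1,-9.4],[-0.0115,-0.0955,-0.0166,7.8,1.2,-11.5],[-0.0128,-0.1106,-0.0192,8.9,1.3,-13.7],[-0.0139,-0.1254,-0.0218,9.9,1.4,-16]]]
```

Call:
move_arm(
  moves=[
    [[0, 0.0006, 0.0003, 0, 0, 0], [0, 0.001, 0.0004, 0, 0, 0], [0, 0.0017, -0.001, 0, 0, 0], [0, 0.0035, -0.0048, 0, 0, 0], [0, 0.0061, -0.0104, 0, 0, 0], [0, 0.0093, -0.0172, 0, 0, 0], [0, 0.0128, -0.0247, 0, 0, 0], [0, 0.0164, -0.0324, 0, 0, 0]],
  ],
)

```text
clock: 10.05
eef_pos: [0.5723, 0.242, 0.189]
eef_rot: [1.27, 2.599, 0.577]
contact_force: [-0.1, 0.3, -3.7]
finger_gap: 0.0175
finger_force: 30.0
```

Call:
move_arm(
  moves=[
    [[0, 0.0034, -0.0073, 0, 0, 0], [0, 0.0064, -0.0137, 0, 0, 0], [0, 0.0087, -0.0186, 0, 0, 0], [0, 0.01, -0.0215, 0, 0, 0], [0, 0.0097, -0.0237, 0.1, 0, 0], [-0.0004, 0.0075, -0.0265, 0.3, 0.1, -0.2], [-0.0009, 0.0038, -0.0294, 0.6, 0.2, -0.3], [-0.0017, -0.0009, -0.032, 1, 0.2, -0.5]],
  ],
)

```text
clock: 11.05
eef_pos: [0.5617, 0.2314, 0.2169]
eef_rot: [1.264, 2.617, 0.556]
contact_force: [0.8, 0.0, -4.0]
finger_gap: 0.0168
finger_force: 30.0
```

Call:
move_arm(
  moves=[
    [[-0.0023, -0.0075, -0.0032, 0.8, 0.2, -0.5], [-0.0071, -0.0195, -0.0083, 2.1, 0.6, -1.3], [-0.0139, -0.0347, -0.0148, 3.9, 1, -2.6], [-0.0219, -0.0522, -0.0222, 5.9, 1.6, -4], [-0.0305, -0.0709, -0.0303, 8.1, 2.1, -5.7], [-0.0392, -0.0897, -0.0384, 10.3, 2.6, -7.5], [-0.0471, -0.1077, -0.0462, 12.3, 3, -9.3], [-0.0537, -0.1236, -0.0531, 14, 3.4, -11]],
  ],
)

```text
clock: 12.05
eef_pos: [0.49, 0.1051, 0.2155]
eef_rot: [1.051, 2.885, 0.25]
contact_force: [0.3, -0.6, -5.9]
finger_gap: 0.0168
finger_force: 30.0
```

Call:
move_arm(
  moves=[
    [[-0.0023, -0.0165, -0.0028, 1.4, 0.3, -1.7], [-0.0045, -0.0327, -0.0056, 2.8, 0.5, -3.5], [-0.0065, -0.0487, -0.0084, 4.2, 0.7, -5.4], [-0.0084, -0.0646, -0.0112, 5.5, 0.9, -7.3], [-0.01, -0.0802, -0.0139, 6.7, 1.1, -9.4], [-0.0115, -0.0955, -0.0166, 7.8, 1.2, -11.5], [-0.0128, -0.1106, -0.0192, 8.9, 1.3, -13.7], [-0.0139, -0.1254, -0.0218, 9.9, 1.4, -16]],
  ],
)

```text
clock: 13.05
eef_pos: [0.4189, -0.0007, 0.2153]
eef_rot: [0.652, 3.071, 0.0]
contact_force: [-0.0, -0.3, -4.4]
finger_gap: 0.017
finger_force: 30.0
```

```bash
python3 - <<'E'
from plan import *
where()
chain([(pol(.42,-14,.235),60,0,5),(pol(.425,-28,.235),35,0,6),(pol(.44,-32,.235),14,0,5)])
E
```

```text
t 13.05 tcp [ 0.4189 -0.0007  0.2153] grasp [ 0.4188 -0.0006  0.2343] tilt 0.0 psi 66.0 roll -0.1 F [-0.  -0.3 -4.4] gap 0.017 q [ 0.67 -0.19 -0.64  1.97 -0.11  1.32  1.21]
max step 0.021086507838402352
[[[-0.0077,-0.0203,-0.0002,0,0.1,0.3],[-0.0145,-0.0402,-0.0004,0,0.1,1.2],[-0.0205,-0.0597,-0.0006,0,0.1,2.6],[-0.0259,-0.0786,-0.0007,0,0.1,4.2],[-0.0307,-0.0969,-0.0007,0,0.1,6],[-0.0341,-0.1156,-0.0007,0,0.1,8.6],[-0.0359,-0.1353,-0.0007,0,0.1,12.3],[-0.0368,-0.1548,-0.0007,0,0.1,16.8]]]
[[[-0.0058,-0.0171,-0,0,0,4.9],[-0.0113,-0.0314,-0,0,0,9.8],[-0.0168,-0.0415,0,0,0,14.3],[-0.0223,-0.0489,0,0,0,18.4],[-0.0273,-0.0556,0,0,0,22.6],[-0.0316,-0.0613,0,0,0,26.8],[-0.035,-0.0657,0,0,0,31],[-0.0372,-0.0684,0,0,0,35.3]]]
```

Call:
move_arm(
  moves=[
    [[-0.0077, -0.0203, 0, 0, 0.1, 0.3], [-0.0145, -0.0402, 0, 0, 0.1, 1.2], [-0.0205, -0.0597, 0, 0, 0.1, 2.6], [-0.0259, -0.0786, 0, 0, 0.1, 4.2], [-0.0307, -0.0969, 0, 0, 0.1, 6], [-0.0341, -0.1156, 0, 0, 0.1, 8.6], [-0.0359, -0.1353, 0, 0, 0.1, 12.3], [-0.0368, -0.1548, 0, 0, 0.1, 16.8]],
  ],
)

```text
clock: 14.05
eef_pos: [0.3887, -0.1577, 0.2149]
eef_rot: [-1.104, -2.94, -0.001]
contact_force: [-0.1, -0.4, -5.1]
finger_gap: 0.0172
finger_force: 30.0
```

Call:
move_arm(
  moves=[
    [[-0.0058, -0.0171, 0, 0, 0, 4.9], [-0.0113, -0.0314, 0, 0, 0, 9.8], [-0.0168, -0.0415, 0, 0, 0, 14.3], [-0.0223, -0.0489, 0, 0, 0, 18.4], [-0.0273, -0.0556, 0, 0, 0, 22.6], [-0.0316, -0.0613, 0, 0, 0, 26.8], [-0.035, -0.0657, 0, 0, 0, 31], [-0.0372, -0.0684, 0, 0, 0, 35.3]],
  ],
)

```text
clock: 15.05
eef_pos: [0.3721, -0.2336, 0.2148]
eef_rot: [-1.944, -2.467, -0.0]
contact_force: [-0.2, 0.1, -5.1]
finger_gap: 0.0171
finger_force: 30.0
```

```bash
python3 - <<'E'
from plan import *
where()
c,s_=np.cos(.1964),np.sin(.1964)
rk=lambda x,y,z:np.array([.5398+c*x-s_*y,-.2418+s_*x+c*y,.25+z])
s=bot.read_state();M=R.from_rotvec(s['eef_rot']).as_matrix();g=np.array(s['eef_pos'])-.019*M[:,2]
d=g-[.5398,-.2418,.25]; print('rack coords',c*d[0]+s_*d[1],-s_*d[0]+c*d[1],d[2])
chain([(rk(-.11,0,.0),11.25,5,8),(rk(-.085,0,.025),11.25,36,8)])
E
```

```text
t 15.05 tcp [ 0.3721 -0.2336  0.2148] grasp [ 0.3721 -0.2336  0.2338] tilt -0.0 psi 13.5 roll 0.1 F [-0.2  0.1 -5.1] gap 0.0171 q [ 0.94 -0.12 -0.41  1.94 -0.05  1.31  0.79]
rack coords -0.1628959618965042 0.04080472785958962 -0.016152655105781705
max step 0.01082795474068911
[[[-0.0079,0.0079,-0.0016,-0.1,-0.1,0.4],[-0.0153,0.0156,-0.0033,-0.4,-0.1,0.8],[-0.0222,0.0229,-0.0051,-0.8,-0.1,1.2],[-0.0284,0.0299,-0.0071,-1.4,-0.1,1.6],[-0.0337,0.0364,-0.0093,-2.2,-0.1,1.8],[-0.0381,0.0425,-0.0115,-3,-0.1,2.1],[-0.0412,0.048,-0.0138,-4,-0.1,2.2],[-0.0429,0.0529,-0.0163,-5,-0.1,2.3]]]
[[[-0.0008,0.0049,-0.0022,-1.6,0,0],[-0.0016,0.01,-0.0046,-4,0,0],[-0.0021,0.0151,-0.0073,-7.2,0,0],[-0.0025,0.0201,-0.0102,-11.1,0,0],[-0.0025,0.025,-0.0135,-15.5,0,0],[-0.0021,0.0294,-0.0171,-20.4,0,0],[-0.0013,0.0335,-0.0211,-25.6,0,0],[0,0.0369,-0.0254,-31,0,0]]]
```

Call:
move_arm(
  moves=[
    [[-0.0079, 0.0079, -0.0016, -0.1, -0.1, 0.4], [-0.0153, 0.0156, -0.0033, -0.4, -0.1, 0.8], [-0.0222, 0.0229, -0.0051, -0.8, -0.1, 1.2], [-0.0284, 0.0299, -0.0071, -1.4, -0.1, 1.6], [-0.0337, 0.0364, -0.0093, -2.2, -0.1, 1.8], [-0.0381, 0.0425, -0.0115, -3, -0.1, 2.1], [-0.0412, 0.048, -0.0138, -4, -0.1, 2.2], [-0.0429, 0.0529, -0.0163, -5, -0.1, 2.3]],
  ],
)

```text
clock: 16.05
eef_pos: [0.4343, -0.2618, 0.2312]
eef_rot: [1.951, 2.39, 0.106]
contact_force: [0.2, 0.4, -4.8]
finger_gap: 0.0168
finger_force: 30.0
```

Call:
move_arm(
  moves=[
    [[-0.0008, 0.0049, -0.0022, -1.6, 0, 0], [-0.0016, 0.01, -0.0046, -4, 0, 0], [-0.0021, 0.0151, -0.0073, -7.2, 0, 0], [-0.0025, 0.0201, -0.0102, -11.1, 0, 0], [-0.0025, 0.025, -0.0135, -15.5, 0, 0], [-0.0021, 0.0294, -0.0171, -20.4, 0, 0], [-0.0013, 0.0335, -0.0211, -25.6, 0, 0], [0, 0.0369, -0.0254, -31, 0, 0]],
  ],
)

```text
clock: 17.05
eef_pos: [0.4677, -0.2549, 0.26]
eef_rot: [1.683, 2.063, 0.672]
contact_force: [-0.4, 0.7, -5.9]
finger_gap: 0.0171
finger_force: 30.0
```

```bash
python3 - <<'E'
from plan import *
s=bot.read_state(); where(s)
p=bot.read_camera('wrist'); q=bot.read_camera('side'); 
c,s_=np.cos(.1964),np.sin(.1964)
rk=lambda x,y,z:np.array([.5398+c*x-s_*y,-.2418+s_*x+c*y,.25+z])
print(proj(p,[rk(-.027,.036,.016),rk(-.027,-.036,.016),rk(.005,.145,.155),rk(.005,-.145,.155),rk(0,.036,-.007),rk(0,-.036,-.007)],s).round())
print(proj(q,[rk(-.027,.036,.016),rk(-.027,-.036,.016),rk(0,0,0)]).round())
a=cv2.resize(p['frame'],(533,400)); b=cv2.resize(q['frame'][100:250,230:330],(267,400),interpolation=cv2.INTER_CUBIC)
cv2.imwrite('pics/h1.png',np.hstack([a,b])[:,:,::-1]); np.save('w3.npy',p['frame']); save(p,'w3')
E
```

```text
t 17.05 tcp [ 0.4677 -0.2549  0.26  ] grasp [ 0.4568 -0.2571  0.2753] tilt 36.1 psi 11.6 roll -0.1 F [-0.4  0.7 -5.9] gap 0.0171 q [ 1.02 -0.21 -0.19  2.07 -0.68  1.02  1.31]
[[ 344.  189.]
 [ 337.  290.]
 [ 941. -184.]
 [ 577.  587.]
 [ 346.  179.]
 [ 339.  266.]]
[[329. 171.]
 [330. 160.]
 [321. 169.]]
```

View pics/h1.png

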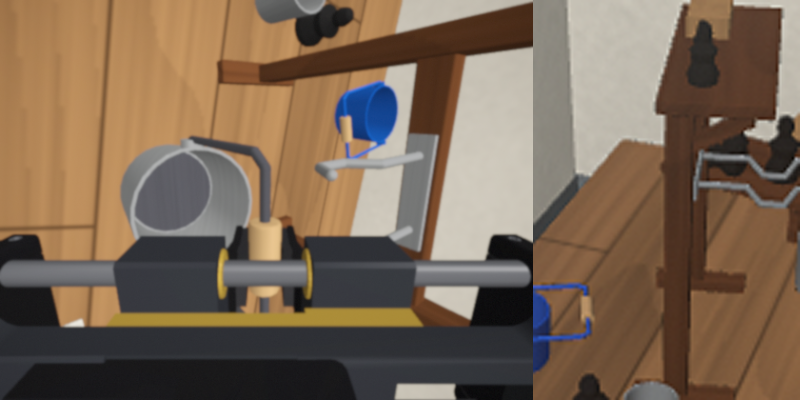

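The wrist view shows the +y prong with its free end near (322,170), and the pail hanging well. I'll zoom in with the model overlaid.

```bash
python3 - <<'E'
from plan import *
s=bot.read_state(); p=bot.read_camera('wrist'); s2=s
c,s_=np.cos(.1964),np.sin(.1964)
rk=lambda x,y,z:np.array([.5398+c*x-s_*y,-.2418+s_*x+c*y,.25+z])
M=R.from_rotvec(s['eef_rot']).as_matrix(); g=np.array(s['eef_pos'])-.019*M[:,2]
print(proj(p,[g,g+.021*M[:,0],g-.021*M[:,0]],s).round(1))
q=bot.read_camera('side')
def ov(im,pp,ss,x0,y0,k,w,h):
    a=cv2.resize(im[y0:y0+h,x0:x0+w],(w*k,h*k),interpolation=cv2.INTER_CUBIC)
    for y in(.036,-.036):
        P=proj(pp,[rk(x,y,z) for x,z in((-.027,.016),(-.014,-.007),(.014,-.007))],ss)
        for u in P: cv2.circle(a,tuple(int(v) for v in ((u-[x0,y0]+.5)*k)),2,(255,0,0),-1)
    return a
a=ov(p['frame'],p,s,255,120,4,120,140); b=ov(q['frame'],q,None,285,150,6,53,93)
b=cv2.resize(b,(318,560))
cv2.imwrite('pics/h2.png',np.hstack([a,b])[:,:,::-1])
E
```

```text
[[279.8 270.2]
 [279.9 233.4]
 [279.7 304.4]]
```

View pics/h2.png

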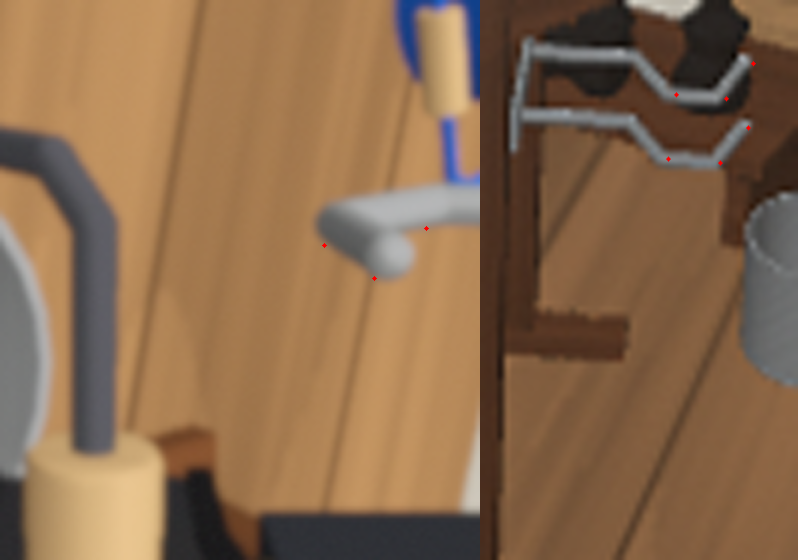

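The overlay shows the real prong about 4 mm towards +y and about 2 mm towards +x of my model: the end cap is at (390,255) and I predicted (375,278). I'll shift the seat estimate to match.

```bash
cat >> plan.py <<'E'
c_,s_=np.cos(.1964),np.sin(.1964); SEAT=np.array([.5412,-.2374,.25])
rk=lambda x,y,z:SEAT+[c_*x-s_*y,s_*x+c_*y,z]
def rc(s=None):
    s=s or bot.read_state();M=R.from_rotvec(s['eef_rot']).as_matrix();d=np.array(s['eef_pos'])-.019*M[:,2]-SEAT
    print('rack coords',np.round([c_*d[0]+s_*d[1],-s_*d[0]+c_*d[1],d[2]],4))
E
python3 - <<'E'
from plan import *
rc()
chain([(rk(-.06,0,.031),11.25,43,8),(rk(-.027,0,.029),11.25,45,8)])
E
```

```text
rack coords [-0.0866 -0.0028  0.025 ]
max step 0.00453825263687487
[[[0.0005,0.0035,0.0008,-1.2,-0,0],[0.0009,0.0071,0.0016,-2.3,-0.1,0.1],[0.0013,0.0106,0.0027,-3.4,-0.1,0.1],[0.0016,0.0142,0.0038,-4.4,-0.1,0.1],[0.0019,0.0176,0.0052,-5.3,-0.2,0.2],[0.0022,0.021,0.0068,-6,-0.2,0.2],[0.0024,0.0243,0.0086,-6.7,-0.2,0.2],[0.0026,0.0275,0.0106,-7.1,-0.2,0.2]]]
[[[0.0002,0.0029,0.0026,-0.4,0,0],[0.0003,0.0058,0.0052,-0.8,0,0],[0.0003,0.0088,0.008,-1.1,0,0],[0.0003,0.0117,0.0109,-1.4,0,-0],[0.0003,0.0147,0.0139,-1.6,0,-0],[0.0003,0.0177,0.0171,-1.8,0,0],[0.0002,0.0206,0.0204,-2,0,0],[0,0.0234,0.024,-2,0,0]]]
```

Call:
move_arm(
  moves=[
    [[0.0005, 0.0035, 0.0008, -1.2, 0, 0], [0.0009, 0.0071, 0.0016, -2.3, -0.1, 0.1], [0.0013, 0.0106, 0.0027, -3.4, -0.1, 0.1], [0.0016, 0.0142, 0.0038, -4.4, -0.1, 0.1], [0.0019, 0.0176, 0.0052, -5.3, -0.2, 0.2], [0.0022, 0.021, 0.0068, -6, -0.2, 0.2], [0.0024, 0.0243, 0.0086, -6.7, -0.2, 0.2], [0.0026, 0.0275, 0.0106, -7.1, -0.2, 0.2]],
  ],
)

```text
clock: 18.25
eef_pos: [0.4956, -0.2465, 0.2672]
eef_rot: [1.621, 1.975, 0.78]
contact_force: [0.1, 0.2, -5.7]
finger_gap: 0.0167
finger_force: 30.0
```

Call:
move_arm(
  moves=[
    [[0.0002, 0.0029, 0.0026, -0.4, 0, 0], [0.0003, 0.0058, 0.0052, -0.8, 0, 0], [0.0003, 0.0088, 0.008, -1.1, 0, 0], [0.0003, 0.0117, 0.0109, -1.4, 0, 0], [0.0003, 0.0147, 0.0139, -1.6, 0, 0], [0.0003, 0.0177, 0.0171, -1.8, 0, 0], [0.0002, 0.0206, 0.0204, -2, 0, 0], [0, 0.0234, 0.024, -2, 0, 0]],
  ],
)

```text
clock: 19.25
eef_pos: [0.5285, -0.2399, 0.2656]
eef_rot: [1.601, 1.951, 0.81]
contact_force: [0.1, -0.3, -5.4]
finger_gap: 0.0167
finger_force: 30.0
```

```bash
python3 - <<'E'
from plan import *
s=bot.read_state(); where(s);rc(s)
p=bot.read_camera('wrist'); q=bot.read_camera('side')
def ov(im,pp,ss,x0,y0,k,w,h):
    a=cv2.resize(im[y0:y0+h,x0:x0+w],(w*k,h*k),interpolation=cv2.INTER_CUBIC)
    for y in(.036,-.036):
        for u in proj(pp,[rk(x,y,z) for x,z in((-.027,.016),(-.014,-.007),(.014,-.007))],ss): cv2.circle(a,tuple(int(v) for v in ((u-[x0,y0]+.5)*k)),2,(255,0,0),-1)
    return a
a=ov(p['frame'],p,s,240,130,4,110,140); b=cv2.resize(ov(q['frame'],q,None,285,140,6,58,93),(348,560))
cv2.imwrite('pics/h3.png',np.hstack([a,b])[:,:,::-1])
chain([(rk(-.016,0,.022),11.25,45.5,4),(rk(-.003,0,.008),11.25,46,6),(rk(-.001,0,.0),11.25,46,6)])
E
```

```text
t 19.25 tcp [ 0.5285 -0.2399  0.2656] grasp [ 0.5153 -0.2425  0.279 ] tilt 45.1 psi 11.2 roll 0.0 F [ 0.1 -0.3 -5.4] gap 0.0167 q [ 0.96 -0.17 -0.19  2.11 -0.88  0.9   1.43]
rack coords [-0.0264 -0.      0.029 ]
max step 0.0036798640766658518
[[[-0.0001,0.0008,0.003,-0.1,-0.1,0],[-0.0002,0.0015,0.006,-0.2,-0.1,0],[-0.0002,0.002,0.0091,-0.3,-0.1,0],[-0.0003,0.0023,0.0121,-0.4,-0.1,0],[-0.0003,0.0026,0.0154,-0.5,-0.1,0],[-0.0003,0.0028,0.0191,-0.6,-0.1,0],[-0.0003,0.0029,0.0227,-0.7,-0.1,0],[-0.0003,0.0027,0.0262,-0.8,-0.1,0]]]
[[[0,-0.0004,0.0029,-0.1,0,0],[0,-0.0011,0.005,-0.1,0,-0],[0,-0.0019,0.0065,-0.1,0,-0],[0,-0.0026,0.008,-0.1,0,-0],[0,-0.0034,0.0093,-0.1,0,-0],[0,-0.0041,0.0104,-0.1,0,-0],[0,-0.0048,0.0113,-0.1,0,-0],[0,-0.0054,0.012,-0.1,0,-0]]]
```

View pics/h3.png

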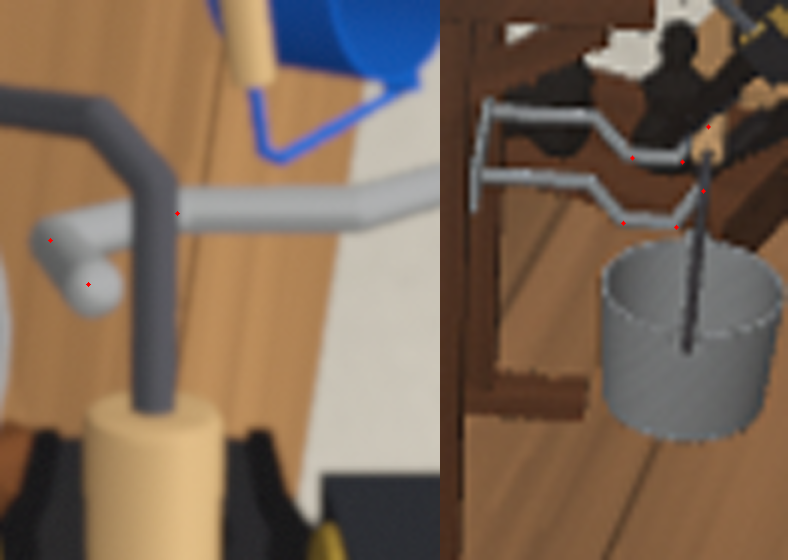

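The model dots now fall on the prong (end cap about (92,285)), and the wire is over the tips. I'll lower it in.

Call:
move_arm(
  moves=[
    [[0, 0.0008, 0.003, -0.1, 0, 0], [0, 0.0015, 0.006, -0.2, 0, 0], [0, 0.002, 0.0091, -0.3, 0, 0], [0, 0.0023, 0.0121, -0.4, 0, 0], [0, 0.0026, 0.0154, -0.5, 0, 0], [0, 0.0028, 0.0191, -0.6, 0, 0], [0, 0.0029, 0.0227, -0.7, 0, 0], [0, 0.0027, 0.0262, -0.8, 0, 0]],
  ],
)

```text
clock: 20.35
eef_pos: [0.5485, -0.2359, 0.2489]
eef_rot: [1.593, 1.941, 0.822]
contact_force: [-0.8, -0.4, -5.8]
finger_gap: 0.0175
finger_force: 30.0
```

Call:
move_arm(
  moves=[
    [[0, -0.0004, 0.0029, 0, 0, 0], [0, -0.0011, 0.005, 0, 0, 0], [0, -0.0019, 0.0065, 0, 0, 0], [0, -0.0026, 0.008, 0, 0, 0], [0, -0.0034, 0.0093, 0, 0, 0], [0, -0.0041, 0.0104, 0, 0, 0], [0, -0.0048, 0.0113, 0, 0, 0], [0, -0.0054, 0.012, 0, 0, 0]],
  ],
)

```text
clock: 21.35
eef_pos: [0.5531, -0.235, 0.2368]
eef_rot: [1.593, 1.941, 0.822]
contact_force: [-0.1, -0.9, -4.2]
finger_gap: 0.0174
finger_force: 30.0
```

```bash
python3 - <<'E'
from plan import *
s=bot.read_state(); where(s);rc(s)
q=bot.read_camera('side'); b=cv2.resize(q['frame'][130:240,270:350],(582,800)[::1],interpolation=cv2.INTER_CUBIC)
cv2.imwrite('pics/h4.png',cv2.resize(b,(436,600))[:,:,::-1])
rows([(s['eef_pos']+np.array([0,0,-.003]),11.25,46)])
E
```

```text
t 21.35 tcp [ 0.5531 -0.235   0.2368] grasp [ 0.5398 -0.2377  0.2501] tilt 45.9 psi 11.2 roll 0.0 F [-0.1 -0.9 -4.2] gap 0.0174 q [ 0.94 -0.11 -0.21  2.12 -0.94  0.81  1.48]
rack coords [-0.0015 -0.      0.0001]
[[[0,-0.0021,0.0021,-0.1,-0,-0]]]
```

Call:
move_arm(
  moves=[
    [[0, -0.0007, 0.0007, 0, 0, 0], [0, -0.0014, 0.0014, 0, 0, 0], [0, -0.0014, 0.0014, 0, 0, 0]],
  ],
)

```text
clock: 21.78
eef_pos: [0.5538, -0.2352, 0.2364]
eef_rot: [1.591, 1.94, 0.823]
contact_force: [-2.3, 1.8, 2.7]
finger_gap: 0.0167
finger_force: 30.1
```

Call:
move_arm(
  moves=[
    [[0, 0, 0, 0, 0, 0], [0, 0, 0, 0, 0, 0], [0, 0, 0, 0, 0, 0], [0, 0, 0, 0, 0, 0]],
  ],
  hand=-0.1,
)

```text
clock: 22.28
eef_pos: [0.5532, -0.2351, 0.2348]
eef_rot: [1.593, 1.941, 0.822]
contact_force: [-0.2, 0.8, -0.5]
finger_gap: 0.0382
finger_force: 0.0
```

```bash
python3 - <<'E'
from plan import *
s=bot.read_state(); where(s);rc(s)
q=bot.read_camera('side'); p=bot.read_camera('wrist')
b=cv2.resize(q['frame'][130:240,270:350],(364,500),interpolation=cv2.INTER_CUBIC); a=cv2.resize(p['frame'][130:330,190:360],(425,500),interpolation=cv2.INTER_CUBIC)
cv2.imwrite('pics/h5.png',np.hstack([a,b])[:,:,::-1])
E
```

```text
t 22.27 tcp [ 0.5532 -0.2351  0.2348] grasp [ 0.5398 -0.2377  0.248 ] tilt 45.9 psi 11.2 roll 0.0 F [-0.2  0.8 -0.5] gap 0.0382 q [ 0.94 -0.11 -0.21  2.12 -0.94  0.81  1.48]
rack coords [-0.0014 -0.     -0.002 ]
```

View pics/h5.png

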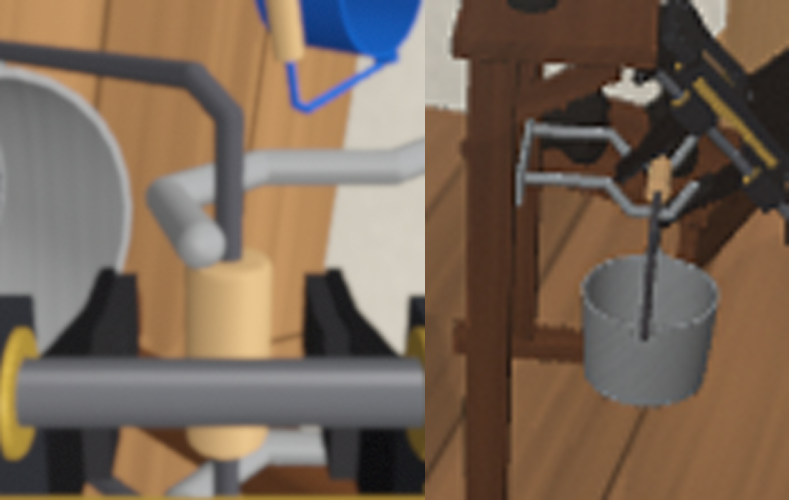

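The pail hangs with its wire in both troughs, the grip between the prongs and the fingers open. I'll back out along the tool axis.

Call:
move_arm(
  moves=[
    [[0, 0, -0.005, 0, 0, 0], [0, 0, -0.012, 0, 0, 0], [0, 0, -0.02, 0, 0, 0], [0, 0, -0.028, 0, 0, 0], [0, 0, -0.036, 0, 0, 0], [0, 0, -0.044, 0, 0, 0], [0, 0, -0.052, 0, 0, 0], [0, 0, -0.06, 0, 0, 0]],
  ],
)

```text
clock: 23.38
eef_pos: [0.5105, -0.2435, 0.277]
eef_rot: [1.593, 1.941, 0.822]
contact_force: [0.3, 0.4, -0.4]
finger_gap: 0.0388
finger_force: 0.0
```

```bash
python3 - <<'E'
from plan import *
s=bot.read_state(); where(s);rc(s)
chain([(rk(-.085,0,.04),11.25,36,8)])
E
```

```text
t 23.38 tcp [ 0.5105 -0.2435  0.277 ] grasp [ 0.4971 -0.2462  0.2903] tilt 45.9 psi 11.2 roll 0.0 F [ 0.3  0.4 -0.4] gap 0.0388 q [ 0.98 -0.2  -0.16  2.12 -0.9   0.95  1.46]
rack coords [-0.0449 -0.      0.0403]
max step 0.005343777067020586
[[[-0,-0.0039,-0.0036,1.2,-0,-0],[-0,-0.0078,-0.0072,2.5,-0,-0],[-0,-0.0118,-0.0108,3.7,-0,-0],[0,-0.0157,-0.0144,4.9,-0,-0],[0,-0.0196,-0.018,6.2,-0,-0],[0,-0.0235,-0.0216,7.4,-0,-0],[0,-0.0274,-0.0252,8.6,-0,-0],[0,-0.0313,-0.0289,9.9,-0,-0]]]
```

Call:
move_arm(
  moves=[
    [[0, -0.0039, -0.0036, 1.2, 0, 0], [0, -0.0078, -0.0072, 2.5, 0, 0], [0, -0.0118, -0.0108, 3.7, 0, 0], [0, -0.0157, -0.0144, 4.9, 0, 0], [0, -0.0196, -0.018, 6.2, 0, 0], [0, -0.0235, -0.0216, 7.4, 0, 0], [0, -0.0274, -0.0252, 8.6, 0, 0], [0, -0.0313, -0.0289, 9.9, 0, 0]],
  ],
)

```text
clock: 24.38
eef_pos: [0.4688, -0.2518, 0.2743]
eef_rot: [1.691, 2.061, 0.668]
contact_force: [0.1, 0.2, 0.7]
finger_gap: 0.0389
finger_force: 0.0
```

Call:
move_arm(
  moves=[
    [[0, 0, 0, 0, 0, 0], [0, 0, 0, 0, 0, 0], [0, 0, 0, 0, 0, 0], [0, 0, 0, 0, 0, 0], [0, 0, 0, 0, 0, 0], [0, 0, 0, 0, 0, 0], [0, 0, 0, 0, 0, 0], [0, 0, 0, 0, 0, 0]],
  ],
)

```text
clock: 25.38
eef_pos: [0.4692, -0.2518, 0.2743]
eef_rot: [1.69, 2.06, 0.669]
contact_force: [0.2, -0.4, 0.6]
finger_gap: 0.0389
finger_force: 0.0
```

```bash
python3 - <<'E'
from plan import *
s=bot.read_state(); where(s);rc(s)
f=[]
for i in range(3):
    q=bot.read_camera('side'); f.append(q['frame'][130:240,270:350].astype(int))
    bot.read_camera('scene')
print(abs(f[0]-f[2]).mean(),abs(f[0]-f[2]).max(), [ (round(d['conf'],2),d['extent']) for d in bot.cut_out(q,'pail')[:4]])
E
```

```text
t 25.38 tcp [ 0.4692 -0.2518  0.2743] grasp [ 0.4582 -0.2539  0.2897] tilt 36.0 psi 11.2 roll 0.0 F [ 0.2 -0.4  0.6] gap 0.0389 q [ 1.02 -0.22 -0.2   2.05 -0.67  1.05  1.28]
rack coords [-0.0846 -0.      0.0397]
0.692310606060606 4 [(0.96, [319.3, 330.6, 391.0, 398.4]), (0.87, [207.2, 208.6, 257.1, 241.5]), (0.79, [168.3, 264.4, 226.4, 305.8]), (0.58, [303.9, 161.3, 333.0, 219.1])]
```

The pail is hanging still (extent (304,161)-(333,219) in the side view) and the fingers are clear, so I'm handing in.

```bash
python3 -c "
from station import bot
print(bot.finish_job())"
```

```text
the job is handed in; nothing more can be done
None
```

The steel pail is hanging by its bail on the double hook, level and still with the gripper clear of it; I handed the job in at about 26 s on the robot's clock and no verdict came back.

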